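Pull the shaft cartridge with the long end float out of its roofed carrier

TASK

One of the three alike shaft cartridges in the roofed carrier has lost its thrust washer, so its shaft slides about 10 mm along its axis instead of 2 mm. Find it by pulling on the shafts while the cartridges are in their bays, then take that cartridge out over the sill through the front of its bay and lay it flat, the right way up, fully inside the empty parts tray, its shaft left drawn out so that the gap shows. Leave the two sound cartridges in their bays, sitting flat.

Things in the scene. Friction and masses are not known exactly. Their poses are not given: they have to be found in the camera images.
- carrier: Fixed grey sheet-metal carrier, 116 (x) x 248 (y) x 63 mm high; origin at the centre of its underside; its open front looks along its own -x, to the robot. Three bays side by side at y = +84, 0, -84 mm, each 55 mm wide inside, floor 4 mm above the worktop. The roof covers them to the front edge (x = -57 mm); its underside is 54 mm above the bay floor, its top 63 mm above the worktop
- carrier_mouth (a point): top of the steel sill at the front edge of the middle bay. A sill like this, 6 mm above the bay floor (10 mm above the worktop) and 6 mm thick, crosses every bay's mouth and stops a cartridge that is pulled straight out: its front must be raised over it, under the roof. In front of it is bare worktop
- shaft_a (a joint): position of this cartridge's shaft, m: 0 pushed fully in, grows as it is pulled out along the cartridge's -x. It ends at a firm stop: 0.002 on a sound cartridge, 0.010 on the one without thrust washer. About 2 N moves the shaft; it stays where it is left; it starts between 0 and 0.002
- shaft_b (a joint): the same for this cartridge's shaft
- shaft_c (a joint): the same for this cartridge's shaft
- cartridge_a_mid (a point): centre of an aluminium cartridge's body, 100 (x) x 50 (y) x 40 mm high, 0.5 to 0.8 kg with its shaft. x runs along the shaft to the rear, z up. In its bay it has 2.5 mm play on each side, 1 mm to the sill, 14 mm to the roof. The rear 14 mm of its underside slope up by 10 mm, to ride over the sill. Which bay holds which varies; only the shaft's travel tells the three apart
- cartridge_b_mid (a point): the same point of another, outwardly identical cartridge's body
- cartridge_c_mid (a point): the same point of another, outwardly identical cartridge's body
- hub_a (a point): centre of the hub, 26 mm in diameter and 22 mm long, on the end of cartridge a's 14 mm shaft, in front of the sill; pinch it from above across y. Fully in, it is 95 mm from the cartridge's centre along its -x, 24 mm above the worktop. Raising it 15 mm tilts the cartridge about its rear foot and raises the front about 10 mm, clear of the sill
- hub_b (a point): the same for cartridge b's shaft
- hub_c (a point): the same for cartridge c's shaft
- tray_floor (a point): centre of the inner floor (2 mm above the worktop) of the fixed, open steel parts tray, 192 mm long along its own y, 127 mm wide along its x, walls 24 mm high and 2 mm thick. The cartridge with its shaft (156 to 166 mm long) fits lying along the tray's long side, either way round

How it is judged (in metres and radians):
On the way, in this order (a step that is already met when the one before it is completed fails the run):
1. the long float is found: a shaft is pulled out to more than a sound one's travel while its cartridge is still in its bay (((value of joint shaft_a above 0.0075 m and x of cartridge_a_mid in the frame of carrier above -0.012 m) or (value of joint shaft_b above 0.0075 m and x of cartridge_b_mid in the frame of carrier above -0.012 m) or (value of joint shaft_c above 0.0075 m and x of cartridge_c_mid in the frame of carrier above -0.012 m))), for 0.05 s.
2. a cartridge is drawn out through the front of its bay (x of any of cartridge_a_mid, cartridge_b_mid, cartridge_c_mid in the frame of carrier below -0.06 m), for 0.05 s.
At the end, for the whole second after the job is handed in: The cartridge with the long float lies flat and upright (0.08 rad) on the tray floor, body and hub between the walls, shaft drawn out over 5 mm (no sound shaft can be); both sound cartridges stand flat in their bays, at most 12 mm forward; all released (((x of cartridge_a_mid in the frame of tray_floor between -0.04 and 0.04 m and y of cartridge_a_mid in the frame of tray_floor between -0.05 and 0.05 m and x of hub_a in the frame of tray_floor between -0.055 and 0.055 m and y of hub_a in the frame of tray_floor between -0.09 and 0.09 m and height (world z) of cartridge_a_mid below 0.028 m and angle between cartridge_a_mid's own z axis and vertical below 0.08 rad and value of joint shaft_a above 0.005 m and x of each of cartridge_b_mid, cartridge_c_mid in the frame of carrier above -0.012 m and angle between each of cartridge_b_mid, cartridge_c_mid's own z axis and vertical below 0.05 rad) or (x of cartridge_b_mid in the frame of tray_floor between -0.04 and 0.04 m and y of cartridge_b_mid in the frame of tray_floor between -0.05 and 0.05 m and x of hub_b in the frame of tray_floor between -0.055 and 0.055 m and y of hub_b in the frame of tray_floor between -0.09 and 0.09 m and height (world z) of cartridge_b_mid below 0.028 m and angle between cartridge_b_mid's own z axis and vertical below 0.08 rad and value of joint shaft_b above 0.005 m and x of each of cartridge_a_mid, cartridge_c_mid in the frame of carrier above -0.012 m and angle between each of cartridge_a_mid, cartridge_c_mid's own z axis and vertical below 0.05 rad) or (x of cartridge_c_mid in the frame of tray_floor between -0.04 and 0.04 m and y of cartridge_c_mid in the frame of tray_floor between -0.05 and 0.05 m and x of hub_c in the frame of tray_floor between -0.055 and 0.055 m and y of hub_c in the frame of tray_floor between -0.09 and 0.09 m and height (world z) of cartridge_c_mid below 0.028 m and angle between cartridge_c_mid's own z axis and vertical below 0.08 rad and value of joint shaft_c above 0.005 m and x of each of cartridge_a_mid, cartridge_b_mid in the frame of carrier above -0.012 m and angle between each of cartridge_a_mid, cartridge_b_mid's own z axis and vertical below 0.05 rad))); the robot touches nothing.
It also fails if it takes over 72 s, if anything falls off the work surface, if the arm or the gripper's body presses on something with over 40 N, if the wrist force passes 120 N, or if a joint passes its speed limit or range.

ROBOT

A 6-joint arm with a two-finger parallel gripper is mounted at the origin on a cart in front of the work surface, level with it; the furniture and walls round the work are solid. World frame = base frame: x ahead of the robot, y to its left, z up, the work surface at z = 0. Lengths are in mm, angles in rad, forces in N, time in s.
With the tool pointing down it reaches from about 350 to 950 mm from the base axis. Payload 17.4 kg.
Tool frame: the origin (TCP) lies between the finger pads; the fingertips stand 25 mm ahead of it and the grasp point (between the pads) lies 6 mm ahead of it; z points along the fingers, y is the direction in which the jaws open and shut (so a half turn about z gives the same grasp; the last joint's range is limited). The gripper opens to 93 mm and grips with 3 to 60 N. Pads are 15 mm wide; open, the fingers measure 128 mm over their backs; the gripper's body (75 mm by 188 mm) begins 65 mm behind the grasp point.
Start: joints at [1.242, 0.116, 1.442, -0, 1.584, -0.038], TCP at [193.543, 646.663, 243.646] pointing down, gripper open.
Joint ranges: [-2.83, 2.83], [-0.83, 2.19], [0.07, 2.5], [-1.14, 4.28], [0.01, 3], [-2.97, 2.97]. Speed limits (rad/s): [1.89, 1.89, 2.22, 3.14, 3.14, 3.14].

INTERFACE

Orientations are given as [roll, pitch, yaw] about the fixed x, y, z axes, in that order (R = Rz(yaw) Ry(pitch) Rx(roll)).
In Python, from bench import ctrl gives the robot as it stands. The module is installed in compiled form; this text tells all that it offers.
- The arm moves only by the shell command python3 -m jog 'ROWS' [FORCE]. ROWS is JSON, a list of rows, each a list of 7 numbers: the shift along the tool's x, y, z in m, then the turn, a rotation vector about the tool's x, y, z in rad, then the opening, from 0 (shut) to 1 (fully open). A call has 1 to 5 rows; each row is the pose to reach, as a shift and turn from the pose commanded when the call began, along the tool's axes at that moment; what a row does not reach only later rows make up. A row lasts 1/12 s, in which the tool goes at most 41.7 mm and 7.16 degrees, less where a joint would pass 70% of its speed; a pose out of reach is approached as far as the arm can. A call with a gripper value outside its range is refused whole. The fingers move at their own pace and stop on an object; FORCE is the grip in N (left out, the last holds). Time passes only in rows, so rows that repeat a pose let the fingers close. It gives the time, the measured TCP pose, the force and the opening at its end, in the units of the state.
- ctrl.get_obs(): the state, without advancing time (a new reading comes with each control period).
- ctrl.grab_frame(name): name is "side" or "top" or "wrist"; returns (picture, depth): 400x640x3 uint8, blue, green, red; 400x640 float32, mm along the optical axis (not along the pixel's ray), 0 where there is no reading.
- ctrl.camera_model(name): a dict with "fx", "fy", "cx", "cy" (pixels), "k1" (the pictures are not rectified: a ray, as slopes to the right and down, at radius r is drawn at 1 + k1 r^2 times it, then the intrinsics apply), "R" (3x3) and "t" (3): a world point X has camera coordinates R X + t; the wrist camera has in their place "T_tool_cam" (4x4, takes a point from camera to tool coordinates, whose origin is the TCP and whose axes are the flange's). Camera axes: x right, y down, z forward; pixel columns grow to the right and rows downward; lengths in mm; the calibration is good to about 2 mm. A picture is of the moment at which its call begins: read the wrist's pose just before it. camera_model takes no time and is no camera call.
- ctrl.hand_in(): hands the job in, once; it reports no verdict.
Trained networks look in the newest picture that a camera, given by its name, has taken for a name from the list of things; names that differ only in an ending like _2 or _b are one class to them, and where a whole thing is asked for, a point or a joint stands for the part that bears it (a point fixed in the world has none). Each returns a list of dicts, best first, with "confidence" (0 to 1); they miss things now and then, are a little off and sometimes report something else, mostly with a low value. They report only what shows in the picture. A call takes as long as a camera call.
- ctrl.recognise(query, camera): "bbox" ([centre column, centre row, width, height] in pixels, round what is visible of it).
- ctrl.regions_of(query, camera): "mask" (400x640 bool, what is visible of it) and "bbox" ([centre column, centre row, width, height] in pixels, round what is visible of it).
The state is a dict: "time": time; "q": joint angles; "qd": joint speeds; "tau": joint torques, N m; "eef_pos": TCP position; "tool_rot": TCP orientation; "contact_force": force on the tool from outside, world axes, zero at the start; "moment": the same for the moment, N m; "grip_width": finger opening in mm.
Only numpy, scipy, OpenCV 4.12 (cv2) and the standard library are available. Lean on these libraries where they do the work, as an engineer would, in place of code of your own. Each camera call takes 0.05 s, during which the arm holds its last target. There are 200 camera calls.

## Working session

There is one attempt and no reset: what is moved stays moved. The work goes in short steps, Python scripts to look and compute and a shell command to move; the robot and the scene stay as the last step left them, time stands still between calls to the robot, and variables do not carry over. Pictures are saved under pics/ and viewed, about 8 in all and at most 12, crops included, and the job is handed in when it is done.

```bash
mkdir -p pics
cat > h.py <<'E'
import numpy as np, cv2
from bench import ctrl
from scipy.spatial.transform import Rotation as Ro
def pose():
    o=ctrl.get_obs(); return np.array(o['eef_pos'],float),Ro.from_euler('xyz',o['tool_rot']).as_matrix()
def cam(name):
    m=ctrl.camera_model(name)
    if 'R' in m:
        R=np.array(m['R']);t=np.array(m['t']).ravel(); return m,R.T,-R.T@t
    T=np.array(m['T_tool_cam']);p,R=pose(); return m,R@T[:3,:3],R@T[:3,3]+p
def world(name,uv,depth=None,z=None,c=None):
    m,R,o=c or cam(name)
    uv=np.atleast_2d(np.array(uv,float))
    d=np.stack([(uv[:,0]-m['cx'])/m['fx'],(uv[:,1]-m['cy'])/m['fy']],1); s=d.copy()
    for _ in range(8): s=d/(1+m['k1']*(s**2).sum(1,keepdims=True))
    ray=np.c_[s,np.ones(len(s))]@R.T
    k=np.asarray(depth).reshape(-1,1) if depth is not None else ((z-o[2])/ray[:,2])[:,None]
    return o+ray*k
def cloud(name,mask,dep,c=None):
    v,u=np.nonzero(mask&(dep>0)); return world(name,np.c_[u,v],dep[v,u],c=c)
E
python3 - <<'E'
from h import *
o=ctrl.get_obs();print(o)
for n in ['top','side']:
    c=cam(n);im,d=ctrl.grab_frame(n);cv2.imwrite(f'pics/{n}0.png',im);np.save(f'{n}d.npy',d)
    for q in ['carrier','tray_floor','hub_a','cartridge_a_mid','shaft_a']:
        for r in ctrl.regions_of(q,n)[:4]:
            P=cloud(n,r['mask'],d,c)
            if len(P)==0: print(n,q,'nodepth',r['bbox']);continue
            rect=cv2.minAreaRect(P[:,:2].astype(np.float32))
            print(n,q,round(r['confidence'],2),np.round(r['bbox']),np.round(np.median(P,0)),np.round(P.min(0)),np.round(P.max(0)),np.round(rect[0]),np.round(rect[1]),round(rect[2],1))
print(ctrl.camera_model('wrist')['T_tool_cam'])
E
```

```text
{'time': 0.0, 'q': array([ 1.24221933e+00,  1.16463624e-01,  1.44224050e+00,  5.88291003e-06,
        1.58399005e+00, -3.78530921e-02]), 'qd': array([-0.00038784,  0.00017724,  0.00132769,  0.00094808,  0.00059267,
        0.00043704]), 'tau': array([ 1.31448356e-03, -7.21264958e+01, -6.22612524e+01,  7.80636538e-02,
        2.39106867e-02, -1.67882986e-04]), 'eef_pos': array([193.47327358, 646.50400188, 242.9356192 ]), 'tool_rot': array([-3.14049215e+00, -4.75640841e-05,  2.85086879e+00]), 'contact_force': array([ 0.41158377, -0.46270795,  0.13042982]), 'moment': array([-0.00765873,  0.00424073, -0.04694922]), 'grip_width': 93.03801118587211}
top carrier 0.55 [290. 163. 123.  64.] [627.  54.  64.] [572. -71.  -4.] [716. 194.  72.] [642.  61.] [141. 262.] 2.4
top tray_floor 0.93 [447. 268.  98.  69.] [ 437. -297.    3.] [ 359. -397.   -6.] [ 517. -190.   31.] [ 439. -297.] [133. 199.] 9.9
top tray_floor 0.42 [326. 204.  13.  29.] [547. -31.  32.] [529. -43.  -5.] [583. -16.  43.] [556. -29.] [53. 26.] 3.7
top hub_a 0.79 [328. 203.  10.  25.] [546. -31.  33.] [529. -43.   2.] [582. -1
[... 1503 characters left out ...]
] [548. -26.  31.] [530. -44.   2.] [589. -18.  41.] [560. -31.] [25. 59.] 87.0
side shaft_a 0.8 [290. 273.  30.  16.] [545. 141.  32.] [528. 100.   1.] [582. 150.  40.] [552. 124.] [49. 55.] 80.8
side shaft_a 0.77 [305. 245.  28.  15.] [545.  58.  32.] [528.  34.   1.] [585.  67.  41.] [554.  58.] [56. 32.] 17.5
side shaft_a 0.73 [316. 218.  25.  15.] [548. -27.  31.] [530. -75.   2.] [589. -18.  41.] [560. -46.] [59. 58.] 0.1
[[-1.02252808e-03 -9.55572891e-01 -2.94753124e-01  8.31277694e+01]
 [ 9.99998663e-01 -1.35316940e-03  9.17802924e-04 -8.16463367e-01]
 [-1.27587850e-03 -2.94751792e-01  9.55572997e-01 -1.41143989e+02]
 [ 0.00000000e+00  0.00000000e+00  0.00000000e+00  1.00000000e+00]]
```

Run:
```python
from h import *
im=cv2.imread('pics/top0.png');cv2.imwrite('pics/top0c.png',cv2.resize(im[110:330,190:530],None,fx=2.3,fy=2.3))
p,R=pose();print(p,R.round(3))
# go above middle hub, tool yaw ~ pi+0.03
T=np.array([535,52,150.]);print('shift tool',R.T@(T-p))
Rt=Ro.from_euler('xyz',[np.pi,0,np.pi+.025]).as_matrix();print(Ro.from_matrix(R.T@Rt).as_rotvec())
```

```text
[193.53150095 646.66615895 243.6579104 ] [[-0.958  0.287  0.   ]
 [ 0.287  0.958  0.   ]
 [-0.     0.    -1.   ]]
shift tool [-497.63719206 -471.79277639   93.64390983]
[ 3.00840366e-05  5.54103328e-06 -3.15807329e-01]
```

View pics/top0c.png

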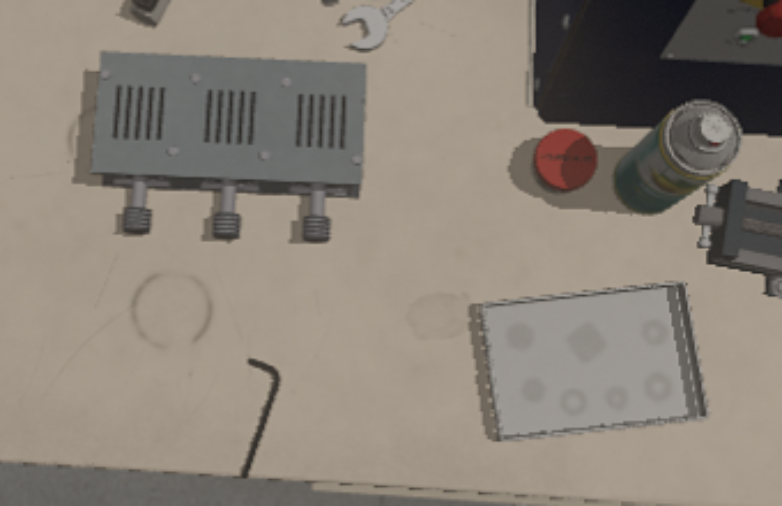

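Picture: the carrier is upper left with hubs at crop (137,220), (227,225) and (316,228). The tray is at (590,360), turned about 10°, and the way between them is clear. Next I move above the middle hub.

```bash
python3 -m jog '[[-0.03,-0.03,0,0,0,-0.08,1],[-0.06,-0.06,0,0,0,-0.16,1],[-0.09,-0.09,0,0,0,-0.24,1],[-0.12,-0.12,0,0,0,-0.316,1],[-0.15,-0.15,0,0,0,-0.316,1]]'
python3 - <<'E'
from h import *
p,R=pose();print(p,R.T@(np.array([530,52,150.])-p))
E
```

```text
time: 1.02
eef_pos: [292.8, 461.5, 243.6]
tool_rot: [3.141, 0.0, -3.111]
contact_force: [0.5, -0.2, 0.1]
grip_width: 93.3
[292.79631317 461.54849881 243.63657774] [-224.40598024 -416.7001916    93.6283983 ]
```

```bash
python3 -m jog '[[-0.018,-0.035,0.008,0,0,0,1],[-0.036,-0.07,0.016,0,0,0,1],[-0.054,-0.105,0.024,0,0,0,1],[-0.072,-0.14,0.032,0,0,0,1],[-0.09,-0.175,0.04,0,0,0,1]]' && python3 -m jog '[[-0.018,-0.035,0.008,0,0,0,1],[-0.036,-0.07,0.016,0,0,0,1],[-0.054,-0.105,0.024,0,0,0,1],[-0.072,-0.14,0.032,0,0,0,1],[-0.09,-0.175,0.04,0,0,0,1]]' && python3 -m jog '[[-0.022,-0.033,0.007,0,0,0,1],[-0.044,-0.066,0.014,0,0,0,1],[-0.044,-0.066,0.014,0,0,0,1]]'
python3 - <<'E'
from h import *
n='wrist';c=cam(n);p,R=pose();im,d=ctrl.grab_frame(n);cv2.imwrite('pics/w1.png',im);np.save('w1d.npy',d)
print(p,R.round(3))
for r in ctrl.regions_of('hub_a',n)[:4]:
    P=cloud(n,r['mask'],d,c);P=P[(P[:,2]>20)&(P[:,2]<50)]
    hi=P[P[:,2]>P[:,2].max()-4]
    print(round(r['confidence'],2),np.round(r['bbox']),np.percentile(P,[2,50,98],axis=0).round(1).tolist())
E
```

```text
time: 1.43
eef_pos: [387.2, 288.9, 203.6]
tool_rot: [3.141, 0.001, -3.116]
contact_force: [1.1, 0.5, 1.1]
grip_width: 93.0
time: 1.85
eef_pos: [481.7, 116.0, 163.6]
tool_rot: [3.141, 0.001, -3.116]
contact_force: [0.4, 1.7, 0.2]
grip_width: 93.1
time: 2.1
eef_pos: [528.8, 48.4, 148.1]
tool_rot: [-3.14, -0.001, -3.12]
contact_force: [-0.8, 1.0, -0.9]
grip_width: 93.1
[528.76991646  48.39989954 148.1316094 ] [[-1.    -0.021 -0.001]
 [-0.021  1.    -0.001]
 [ 0.001 -0.001 -1.   ]]
0.92 [421. 226.  31.  43.] [[526.7, 122.9, 21.7], [537.8, 132.9, 33.7], [558.4, 145.1, 38.0]]
0.8 [323. 237.  29.  72.] [[526.7, 40.6, 23.8], [543.7, 52.0, 31.7], [581.9, 63.3, 37.8]]
0.61 [225. 226.  32.  47.] [[529.1, -41.8, 22.3], [540.1, -29.0, 33.6], [561.0, -19.3, 37.9]]
```

View pics/w1.png

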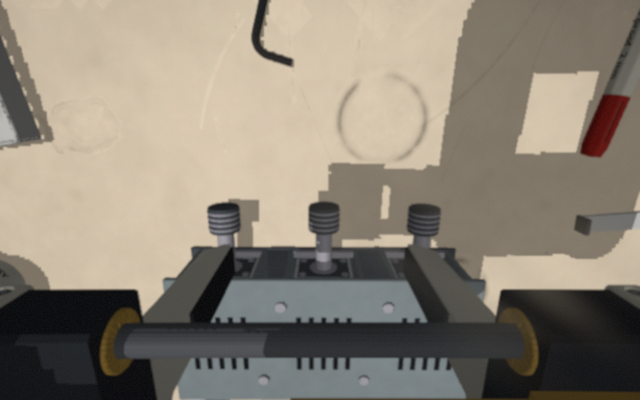

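Picture: the hubs are at (225,220), (323,218) and (422,220), and the jaws are square to the shafts. I descend on the middle hub and test it.

```bash
python3 -m jog '[[-0.010,0.0035,0.03,0,0,0,0.55],[-0.010,0.0035,0.06,0,0,0,0.55],[-0.010,0.0035,0.09,0,0,0,0.55],[-0.010,0.0035,0.118,0,0,0,0.55],[-0.010,0.0035,0.118,0,0,0,0.55]]' 8 && python3 -m jog '[[0,0,0,0,0,0,0.1],[0,0,0,0,0,0,0.1],[0,0,0,0,0,0,0.1],[0,0,0,0,0,0,0.1],[0,0,0,0,0,0,0.1]]' 8 && python3 -m jog '[[0.001,0,0,0,0,0,0.1],[0.002,0,0,0,0,0,0.1],[0.003,0,0,0,0,0,0.1],[0.004,0,0,0,0,0,0.1],[0.004,0,0,0,0,0,0.1]]'
```

```text
time: 2.62
eef_pos: [534.0, 57.9, 27.1]
tool_rot: [-3.142, -0.006, -3.115]
contact_force: [-1.0, 0.4, -0.1]
grip_width: 64.7
time: 3.03
eef_pos: [537.3, 56.9, 33.0]
tool_rot: [-3.142, 0.002, -3.116]
contact_force: [0.4, -1.0, 0.9]
grip_width: 30.9
time: 3.45
eef_pos: [532.8, 56.7, 32.0]
tool_rot: [3.142, 0.001, -3.116]
contact_force: [0.8, -0.7, 4.5]
grip_width: 26.0
```

```bash
for i in 1; do python3 -m jog '[[0,0,0,0,0,0,0.1],[0,0,0,0,0,0,0.1],[0,0,0,0,0,0,0.1]]'; python3 -m jog '[[0.001,0,0,0,0,0,0.1],[0.002,0,0,0,0,0,0.1],[0.003,0,0,0,0,0,0.1],[0.004,0,0,0,0,0,0.1],[0.004,0,0,0,0,0,0.1]]'; done
python3 - <<'E'
from h import *
n='wrist';c=cam(n);p,R=pose();im,d=ctrl.grab_frame(n);cv2.imwrite('pics/w2.png',im)
o=ctrl.get_obs();print(p,o['contact_force'],o['moment'])
for r in ctrl.regions_of('hub_a',n)[:4]:
    P=cloud(n,r['mask'],d,c)
    if len(P)==0: print(r['bbox']);continue
    print(round(r['confidence'],2),np.round(r['bbox']),np.percentile(P,[2,50,98],axis=0).round(1).tolist())
E
```

```text
time: 3.7
eef_pos: [532.7, 56.7, 31.7]
tool_rot: [-3.142, -0.0, -3.116]
contact_force: [-0.4, -0.4, 3.5]
grip_width: 26.0
time: 4.12
eef_pos: [528.6, 56.7, 31.6]
tool_rot: [3.142, -0.0, -3.116]
contact_force: [-0.1, 0.1, 3.9]
grip_width: 26.2
[528.55408864  56.65681297  31.63486258] [-0.09278065 -0.26350259  4.60357669] [-0.02046559 -0.05241931 -0.01276365]
0.74 [143. 294.  58.  60.] [[528.4, -42.4, 15.3], [530.5, -30.9, 33.2], [546.2, -19.2, 37.8]]
0.72 [319. 309.  52. 120.] [[518.0, 44.2, 15.2], [526.7, 55.8, 31.9], [576.4, 67.8, 36.9]]
0.55 [477. 289.  58.  46.] [[525.9, 123.3, 13.8], [526.8, 136.1, 28.7], [536.1, 146.5, 37.4]]
```

View pics/w2.png

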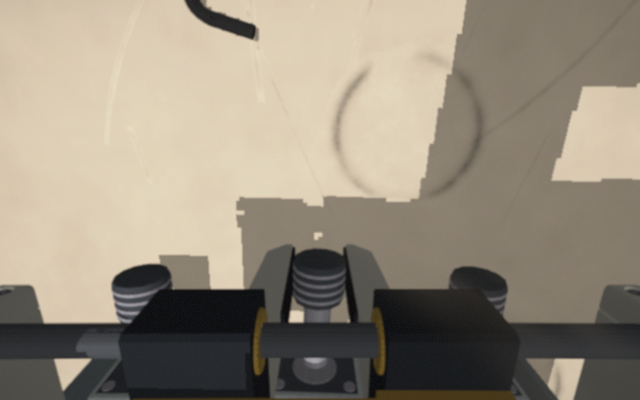

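Picture: the middle hub at (319,275) now stands clearly ahead of its neighbours. It moved 8.7 mm freely, so the middle one looks faulty. I'll pull on to feel the stop.

```bash
python3 -m jog '[[0.001,0,0,0,0,0,0.1],[0.002,0,0,0,0,0,0.1],[0.003,0,0,0,0,0,0.1],[0.003,0,0,0,0,0,0.1]]'; python3 -m jog '[[0,0,0,0,0,0,0.1]]'
python3 - <<'E'
from h import *
n='wrist';c=cam(n);im,d=ctrl.grab_frame(n)
o=ctrl.get_obs();print(o['eef_pos'],o['contact_force'])
for r in ctrl.regions_of('hub_a',n)[:3]:
    P=cloud(n,r['mask'],d,c)
    print(round(r['confidence'],2),np.percentile(P,[2,50,98],axis=0).round(1).tolist())
E
```

```text
time: 4.55
eef_pos: [526.0, 56.4, 31.8]
tool_rot: [-3.141, 0.001, -3.116]
contact_force: [4.7, -0.9, 2.7]
grip_width: 26.1
time: 4.63
eef_pos: [526.0, 56.4, 31.8]
tool_rot: [-3.141, 0.001, -3.116]
contact_force: [5.0, -0.7, 2.6]
grip_width: 26.1
[525.96943239  56.44906495  31.74770488] [ 6.04143469 -0.76040327  2.89554879]
0.9 [[515.7, 44.0, 15.2], [524.4, 55.6, 32.0], [574.6, 67.5, 37.1]]
0.85 [[525.8, 123.5, 14.7], [526.7, 137.4, 27.3], [534.6, 146.6, 37.4]]
0.67 [[528.4, -42.6, 14.1], [529.6, -31.6, 32.4], [545.0, -19.4, 37.7]]
```

Firm stop at about 11 mm total travel (including the 1 mm sill play), so the middle cartridge is the faulty one. Next I grip hard, ease back 1 mm and raise the hub 16 mm.

```bash
python3 -m jog '[[-0.001,0,0,0,0,0,0.1],[-0.0015,0,0,0,0,0,0.1],[-0.0015,0,0,0,0,0,0.1]]' 50; python3 -m jog '[[0,0,-0.003,0,0,0,0.1],[0,0,-0.006,0,0,0,0.1],[0,0,-0.009,0,0,0,0.1],[0,0,-0.012,0,0,0,0.1],[0,0,-0.016,0,0,0,0.1]]'; python3 -m jog '[[0,0,0,0,0,0,0.1],[0.003,0,0,0,0,0,0.1],[0.007,0,0,0,0,0,0.1],[0.012,0,0,0,0,0,0.1],[0.012,0,0,0,0,0,0.1]]'
python3 - <<'E'
from h import *
n='wrist';c=cam(n);im,d=ctrl.grab_frame(n);cv2.imwrite('pics/w3.png',im)
for r in ctrl.regions_of('hub_a',n)[:3]:
    P=cloud(n,r['mask'],d,c)
    print(round(r['confidence'],2),np.percentile(P,[2,50,98],axis=0).round(1).tolist())
E
```

```text
time: 4.98
eef_pos: [526.9, 56.4, 31.6]
tool_rot: [-3.141, -0.001, -3.117]
contact_force: [-1.0, -2.7, 6.5]
grip_width: 24.8
time: 5.4
eef_pos: [526.5, 56.3, 46.9]
tool_rot: [-3.141, -0.002, -3.117]
contact_force: [1.5, -4.2, -6.9]
grip_width: 25.0
time: 5.82
eef_pos: [514.3, 56.2, 47.3]
tool_rot: [-3.142, -0.001, -3.116]
contact_force: [-2.8, -3.7, -3.2]
grip_width: 24.8
0.96 [[528.1, -43.3, 14.1], [529.2, -33.9, 27.5], [541.1, -19.2, 38.1]]
0.82 [[525.8, 123.3, 12.4], [526.6, 136.5, 22.3], [529.1, 148.0, 32.6]]
0.66 [[503.7, 44.2, 30.5], [511.4, 55.5, 47.2], [538.2, 67.0, 52.2]]
```

View pics/w3.png

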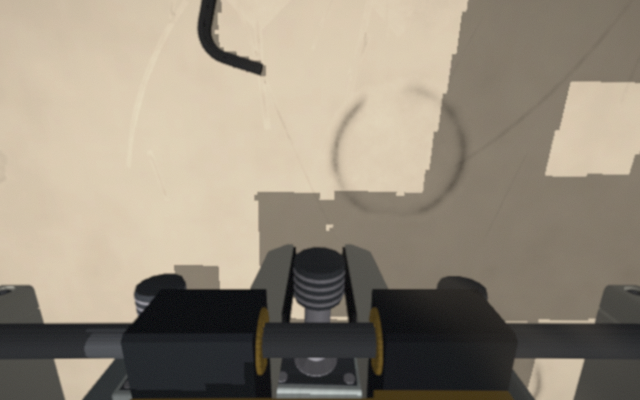

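Picture: the hub is held firmly at (319,280) and raised, and it moved 12 mm freely over the sill. I continue the pull.

```bash
python3 -m jog '[[0.008,-0.001,0,0,0,0,0.1],[0.016,-0.002,0,0,0,0,0.1],[0.024,-0.002,0,0,0,0,0.1],[0.032,-0.002,0,0,0,0,0.1],[0.040,-0.002,0,0,0,0,0.1]]'; python3 -m jog '[[0.008,0,0,0,0,0,0.1],[0.016,0,0,0,0,0,0.1],[0.024,0,0,0,0,0,0.1],[0.032,0,0,0,0,0,0.1],[0.040,0,0,0,0,0,0.1]]';  python3 -m jog '[[0.008,0,0,0,0,0,0.1],[0.016,0,0,0,0,0,0.1],[0.024,0,0,0,0,0,0.1],[0.032,0,0,0,0,0,0.1],[0.040,0,0,0,0,0,0.1]]'
python3 - <<'E'
from h import *
n='side';c=cam(n);im,d=ctrl.grab_frame(n);cv2.imwrite('pics/s1.png',cv2.resize(im[150:310,190:400],None,fx=3.6,fy=3.6))
E
```

```text
time: 6.33
eef_pos: [474.6, 53.3, 47.9]
tool_rot: [3.141, 0.001, -3.116]
contact_force: [3.3, 0.1, -2.9]
grip_width: 25.0
time: 6.75
eef_pos: [434.5, 52.2, 47.7]
tool_rot: [-3.142, 0.0, -3.116]
contact_force: [1.8, 0.0, -1.5]
grip_width: 24.9
time: 7.17
eef_pos: [394.5, 51.3, 47.6]
tool_rot: [3.142, -0.0, -3.116]
contact_force: [1.0, 0.1, -3.8]
grip_width: 25.0
```

View pics/s1.png

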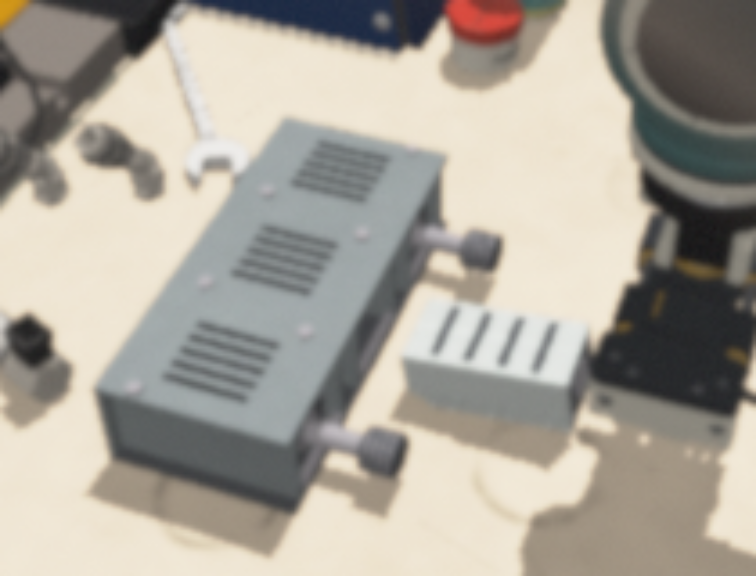

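Picture: the cartridge is clear of the carrier, centred near crop (500,365). The two sound ones are still in their bays. I lower it, release it and rise to look.

```bash
python3 -m jog '[[0,0,0.005,0,0,0,0.1],[0,0,0.010,0,0,0,0.1],[0,0,0.015,0,0,0,0.1],[0,0,0.0185,0,0,0,0.1],[0,0,0.0185,0,0,0,0.1]]'; python3 -m jog '[[0,0,0,0,0,0,0.5],[0,0,0,0,0,0,0.5],[0,0,0,0,0,0,0.5],[0,0,0,0,0,0,0.5]]'; python3 -m jog '[[0,0,-0.03,0,0,0,0.9],[0,0,-0.06,0,0,0,0.9],[0,0,-0.09,0,0,0,0.9],[-0.03,0,-0.12,0,0,0,0.9],[-0.03,0,-0.12,0,0,0,0.9]]'; python3 -m jog '[[0,0,0,0,0,0,0.9]]';python3 - <<'E'
from h import *
p,R=pose();print(p)
for n in ['wrist','top','side']:
  c=cam(n);im,d=ctrl.grab_frame(n);cv2.imwrite(f'pics/p2{n}.png',im)
  for q in ['cartridge_a_mid','hub_a']:
   for r in ctrl.regions_of(q,n)[:3]:
    P=cloud(n,r['mask'],d,c)
    if len(P)<20: continue
    T=P[np.abs(P[:,2]-40)<3] if q[0]=='c' else P
    if len(T)<20: print(n,q,r['confidence'],np.median(P,0));continue
    rc=cv2.minAreaRect(T[:,:2].astype(np.float32))
    print(n,q,round(r['confidence'],2),np.round(r['bbox']),np.percentile(P,[2,50,98],axis=0).round(1).tolist(),np.round(rc[0],1),np.round(rc[1],1),rc[2])
E
```

```text
time: 7.63
eef_pos: [395.7, 51.3, 28.7]
tool_rot: [3.142, -0.0, -3.116]
contact_force: [-1.4, -0.1, 7.7]
grip_width: 25.2
time: 7.97
eef_pos: [395.4, 51.3, 29.0]
tool_rot: [3.142, -0.0, -3.116]
contact_force: [0.8, -0.3, -0.4]
grip_width: 45.0
time: 8.38
eef_pos: [429.5, 52.1, 155.2]
tool_rot: [3.141, 0.009, -3.117]
contact_force: [1.5, 0.5, 0.9]
grip_width: 75.2
time: 8.47
eef_pos: [426.5, 52.1, 150.4]
tool_rot: [3.142, 0.002, -3.116]
contact_force: [-0.8, -0.5, -1.4]
grip_width: 81.2
[426.49789853  52.05069015 150.42629976]
wrist cartridge_a_mid 0.8 [228. 341.  57.  78.] [[528.9, -52.9, 20.8], [585.0, -26.8, 35.1], [589.8, -7.2, 44.9]] [568.1 -21.7] [43.  60.4] 64.89598083496094
wrist hub_a 0.74 [232. 332.  17.  62.] [[419.5, -35.2, 16.9], [532.0, -24.9, 30.2], [584.1, 23.0, 199.8]] [491.4  -6.8] [ 20.6 194.8] 73.22920227050781
wrist hub_a 0.69 [319. 192.  34.  76.] [[386.2, 38.9, 19.6], [403.5, 51.1, 27.7], [442.9, 62.3, 33.9]] [415.2  48.8] [26.7 59.9] 86.55281066894531
wrist hub_a 0.65 [399. 334.  15.  60.] [[526.0, 122.7, 15.2], [527.6, 130.8, 29.7], [581.1, 139.6, 36.9]] [505.
[... 461 characters left out ...]
53.4 26.1] 3.6385629177093506
side cartridge_a_mid 0.76 [317. 219.  29.  16.] [[531.0, -54.2, 13.4], [550.9, -26.9, 31.2], [588.0, -17.9, 40.1]] [540.8 -29.9] [20.4 13.8] 25.725635528564453
side cartridge_a_mid 0.53 [407.68892489  57.02422158  27.96679985]
side hub_a 0.78 [289. 274.  28.  21.] [[528.1, 124.5, 17.3], [546.8, 141.0, 32.0], [582.2, 149.1, 39.8]] [555.9 131.4] [33.5 60.4] 80.1031265258789
side hub_a 0.49 [316. 219.  24.  14.] [[531.1, -36.8, 22.0], [550.5, -25.9, 31.5], [586.7, -18.4, 39.2]] [562.  -30.1] [28.5 63.5] 72.3008041381836
side hub_a 0.3 [290. 272.  30.  23.] [[528.1, 118.2, 16.0], [549.5, 141.1, 31.8], [584.9, 149.3, 39.7]] [556.8 131.8] [36.8 58.8] 87.64448547363281
```

View pics/p2wrist.png

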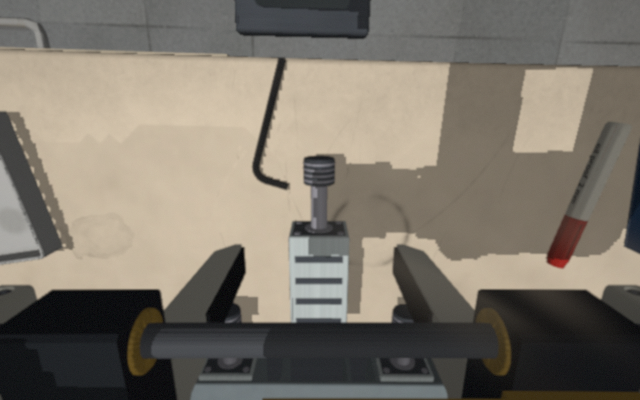

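Picture: the cartridge lies on the worktop with its shaft drawn out (hub at (319,170), body front edge at row ~232) and straight between the jaws. I measure the body top from depth.

Run:
```python
from h import *
n='wrist';p,R=pose();c=cam(n);im,d=ctrl.grab_frame(n);P=cloud(n,d>0,d,c)
T=P[(abs(P[:,2]-40)<5)&(P[:,0]>420)&(P[:,0]<565)&(abs(P[:,1]-52)<36)]
print(np.percentile(T,[1,50,99],axis=0).round(1))
for x in range(455,520,10):
    s=T[abs(T[:,0]-x)<4]
    if len(s)>5: print(x,s[:,1].min().round(1),s[:,1].max().round(1),np.median(s[:,2]).round(1))
print(p)
# tray from initial top view
n='top';c=cam(n);im,d=ctrl.grab_frame(n);r=ctrl.regions_of('tray_floor',n)[0]
for q in (cloud(n,r['mask'],d,c),):
    for lo,hi in ((-8,8),(12,35)):
        A=q[(q[:,2]>lo)&(q[:,2]<hi)][:,:2].astype(np.float32);print(lo,cv2.minAreaRect(A),A.mean(0))
r=ctrl.regions_of('tray_floor','side')
```

```text
[[447.6  28.1  36.7]
 [483.5  52.6  40.4]
 [525.6  77.   42. ]]
455 27.1 76.6 40.3
465 27.2 77.2 40.5
475 27.9 77.4 40.4
485 28.0 77.2 40.5
495 27.9 77.7 40.4
505 28.8 77.9 40.5
515 28.8 77.8 40.4
[425.02850609  52.0162237  148.7449159 ]
-8 ((438.2234191894531, -297.63482666015625), (132.18165588378906, 201.90260314941406), 9.94245719909668) [ 436.56522 -295.9646 ]
12 ((436.2691955566406, -294.12109375), (126.42225646972656, 192.074462890625), 10.181624412536621) [ 437.31622 -303.2949 ]
```

```bash
python3 -m jog '[[-0.02,0,0,0,0,0,0.85],[-0.04,0,0,0,0,0,0.85],[-0.0655,-0.0005,0,0,0,0,0.85],[-0.0655,-0.0005,0.03,0,0,0,0.85],[-0.0655,-0.0005,0.06,0,0,0,0.85]]' 60; python3 -m jog '[[0,0,0.02,0,0,0,0.85],[0,0,0.04,0,0,0,0.85],[0,0,0.0585,0,0,0,0.85],[0,0,0.0585,0,0,0,0.85]]';python3 -m jog '[[0,0,0,0,0,0,0.3],[0,0,0,0,0,0,0.3],[0,0,0,0,0,0,0.3],[0,0,0,0,0,0,0.3],[0,0,0,0,0,0,0.3]]';python3 -m jog '[[0,0,0,0,0,0,0.3],[0,0,0,0,0,0,0.3],[0,0,-0.01,0,0,0,0.3],[0,0,-0.03,0,0,0,0.3],[0,0,-0.05,0,0,0,0.3]]'
python3 - <<'E'
from h import *
n='wrist';c=cam(n);im,d=ctrl.grab_frame(n);cv2.imwrite('pics/w4.png',im)
o=ctrl.get_obs();print(o['eef_pos'],o['contact_force'],o['moment'])
E
```

```text
time: 9.53
eef_pos: [492.5, 53.2, 89.4]
tool_rot: [3.142, 0.003, -3.116]
contact_force: [0.5, -0.2, -0.8]
grip_width: 79.1
time: 9.87
eef_pos: [489.0, 53.0, 27.1]
tool_rot: [-3.141, -0.005, -3.116]
contact_force: [-0.6, 0.2, -0.7]
grip_width: 78.9
time: 10.28
eef_pos: [491.2, 53.2, 31.6]
tool_rot: [3.142, 0.001, -3.116]
contact_force: [0.1, 0.4, 0.7]
grip_width: 50.4
time: 10.7
eef_pos: [489.9, 53.1, 80.7]
tool_rot: [-3.141, -0.003, -3.116]
contact_force: [0.1, -0.3, -6.6]
grip_width: 49.7
[491.79727143  53.2237911   85.36514358] [4.58976614 0.5022436  1.12153141] [ 0.08293295 -0.38596181  0.01942313]
```

View pics/w4.png

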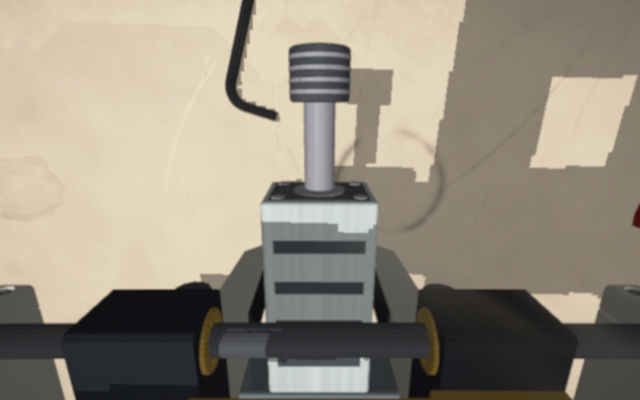

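Picture: the body is held centred between the pads with the shaft clearly drawn out. The weight reads about 6.6 N. I raise it and turn toward the tray.

```bash
python3 -m jog '[[0.01,0,-0.015,0,0,0,0.3],[0.02,0,-0.03,0,0,0,0.3],[0.03,-0.01,-0.04,0,0,0,0.3],[0.04,-0.03,-0.04,0,0,0.05,0.3],[0.05,-0.05,-0.04,0,0,0.1,0.3]]'; python3 -m jog '[[0,-0.025,0,0,0,0.11,0.3],[0,-0.05,0,0,0,0.22,0.3],[0,-0.075,0,0,0,0.33,0.3],[0,-0.10,0,0,0,0.44,0.3],[0,-0.125,0,0,0,0.55,0.3]]'
python3 - <<'E'
from h import *
p,R=pose();print(p,R.T@(np.array([441.5,-320.6,p[2]])-p))
Rt=Ro.from_euler('xyz',[np.pi,0,1.751]).as_matrix();print(Ro.from_matrix(R.T@Rt).as_rotvec())
E
```

```text
time: 11.17
eef_pos: [441.6, 1.7, 120.9]
tool_rot: [-3.142, 0.001, 3.066]
contact_force: [0.2, -0.3, -7.2]
grip_width: 50.1
time: 11.58
eef_pos: [432.1, -123.8, 120.2]
tool_rot: [-3.141, -0.0, 2.511]
contact_force: [0.4, 0.4, -5.9]
grip_width: 49.9
[ 432.12958477 -123.82693601  120.18829563] [-1.23527006e+02 -1.53455275e+02 -2.82263294e-02]
[-3.20536153e-04 -3.48951781e-04  7.60412537e-01]
```

```bash
python3 -m jog '[[-0.02,-0.025,0,0,0,0.11,0.3],[-0.04,-0.05,0,0,0,0.22,0.3],[-0.06,-0.075,0,0,0,0.33,0.3],[-0.08,-0.10,0,0,0,0.44,0.3],[-0.10,-0.125,0,0,0,0.55,0.3]]'; python3 -m jog '[[0,0,0,0,0,0.1,0.3],[0,0,0,0,0,0.205,0.3],[0,0,0,0,0,0.205,0.3]]'
python3 - <<'E'
from h import *
n='wrist';p,R=pose();c=cam(n);im,d=ctrl.grab_frame(n);cv2.imwrite('pics/w5.png',im)
p,R=pose();print(p,R.T@(np.array([441.5,-320.6,32.])-p))
P=(cloud(n,d>0,d,c)-p)@R   # tool frame
B=P[(abs(P[:,1])<24)&(abs(P[:,2]+12)<14)&(P[:,0]>15)&(P[:,0]<60)]
print('body top tool z vs x',np.polyfit(B[:,0],B[:,2],1),len(B),np.percentile(B[:,0],[1,99]))
H=P[(abs(P[:,1])<16)&(P[:,0]>60)&(P[:,2]<25)];print('hub x max',np.percentile(H[:,0],[5,50,95,99]))
for v in range(40,260,6):
    w=world(n,[[319,v]],[d[v,319]],c=c); w=(w-p)@R; print(v,w.round(1).tolist(),end=' ')
E
```

```text
time: 12.0
eef_pos: [440.2, -284.1, 120.1]
tool_rot: [-3.141, -0.001, 1.961]
contact_force: [-0.1, 0.9, -6.0]
grip_width: 49.6
time: 12.25
eef_pos: [440.3, -282.9, 119.8]
tool_rot: [-3.141, -0.001, 1.756]
contact_force: [0.3, 0.6, -6.1]
grip_width: 49.6
[ 440.40134836 -282.61106427  119.98742122] [-37.56943854  -6.10536012  87.96257404]
body top tool z vs x [  0.10029543 -10.92243853] 7386 [15.31874986 42.93467154]
hub x max [ 63.70779486  87.97732752 101.80931526 103.10031241]
40 [[124.3, 0.1, 119.6]] 46 [[102.3, -0.4, -1.4]] 52 [[100.2, -0.4, -1.7]] 58 [[98.1, -0.4, -1.7]] 64 [[96.0, -0.4, -1.8]] 70 [[93.9, -0.5, -1.2]] 76 [[91.7, -0.5, -0.6]] 82 [[89.4, -0.5, -2.7]] 88 [[87.3, -0.5, -0.5]] 94 [[85.0, -0.5, -1.9]] 100 [[82.7, -0.5, -0.7]] 106 [[80.4, -0.5, 5.1]] 112 [[78.0, -0.6, 4.1]] 118 [[75.5, -0.6, 4.8]] 124 [[73.0, -0.6, 5.8]] 130 [[70.6, -0.6, 5.0]] 136 [[68.1, -0.6, 4.4]] 142 [[65.5, -0.7, 5.1]] 148 [[62.8, -0.7, 6.1]] 154 [[60.3, -0.7, 4.9]] 160 [[57.7, -0.7, 4.6]] 166 [[55.1, -0.8, 4.1]] 172 [[52.4, -0.8, 4.2]] 178 [[49.6, -0.8, 4.7]] 184 [[47.0, -0.8, 4.2]] 190 [[44.3, -0.8, 4.1]] 196 [[42.5, -0.9, 0.1]] 202 [[42.1, -0.9, -7.7]] 208 [[39.8, -0.9, -8.7]] 214 [[36.8, -0.9, -7.7]] 220 [[34.5, -1.0, -8.7]] 226 [[31.8, -1.0, -8.7]] 232 [[28.7, -1.0, -7.7]] 238 [[25.8, -1.0, -7.6]] 244 [[23.4, -1.0, -8.5]] 250 [[20.9, -1.1, -9.0]] 256 [[17.8, -1.1, -8.6]]
```

View pics/w5.png

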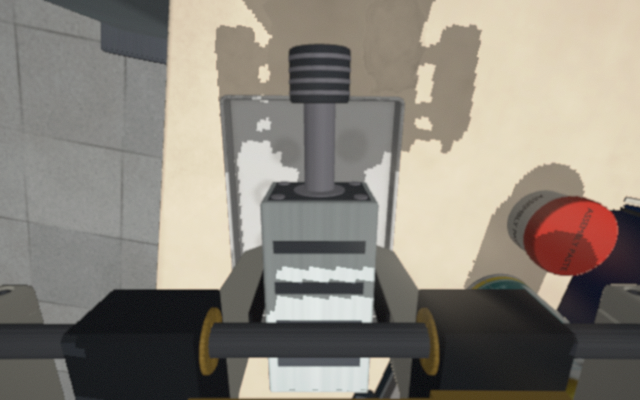

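Picture: the cartridge hangs level over the tray. The hub is at (319,72), just beyond the tray's end wall (row ~98). The gap measures only about 4.7 mm of float, which is too close to the 5 mm limit. I'll hook the hub's rear face on the tray's end wall and draw the body back, so the shaft comes out fully.

Run:
```python
from h import *
n='wrist';p,R=pose();c=cam(n);im,d=ctrl.grab_frame(n)
P=cloud(n,d>0,d,c);Q=(P-p)@R
W=(P[:,2]>14)&(P[:,2]<40)&(abs(Q[:,1])<75)&(Q[:,0]>20)&(Q[:,0]<140)
E=W&(Q[:,0]>60)&(abs(Q[:,1])>20)&(abs(Q[:,1])<50)
print('end wall tool x',np.percentile(Q[E,0],[2,50,98]),'world z',np.percentile(P[E,2],[2,50,90,98]),E.sum())
for s in (-1,1):
    S=W&(s*Q[:,1]>52);print('side tool y',s,np.percentile(Q[S,1],[2,50,98]),S.sum())
print(p)
```

```text
end wall tool x [82.4818673  84.51718103 86.47197599] world z [21.71470618 23.29450501 24.26699346 24.69435075] 427
side tool y -1 [-69.3472426  -67.06132884 -53.73911594] 729
side tool y 1 [53.66291006 55.18960473 57.4633777 ] 577
[ 440.40134836 -282.61106427  119.98742122]
```

```bash
python3 -m jog '[[0.0145,-0.006,0,0,0,0,0.3],[0.0145,-0.006,0.02,0,0,0,0.3],[0.0145,-0.006,0.04,0,0,0,0.3],[0.0145,-0.006,0.06,0,0,0,0.3],[0.0145,-0.006,0.0745,0,0,0,0.3]]'; python3 -m jog '[[0,0,0,0,0,0,0.3],[0,0,0,0,0,0,0.3],[-0.002,0,0,0,0,0,0.3],[-0.004,0,0,0,0,0,0.3],[-0.006,0,0,0,0,0,0.3]]';python3 -m jog '[[0,0,0,0,0,0,0.3],[-0.001,0,0,0,0,0,0.3],[-0.002,0,0,0,0,0,0.3],[-0.003,0,0,0,0,0,0.3],[-0.004,0,0,0,0,0,0.3]]'; for i in 1 2; do python3 -m jog '[[-0.001,0,0,0,0,0,0.3],[-0.002,0,0,0,0,0,0.3],[-0.002,0,0,0,0,0,0.3]]'; done
```

```text
time: 12.77
eef_pos: [431.7, -268.7, 44.5]
tool_rot: [-3.141, -0.001, 1.767]
contact_force: [0.2, 0.4, -7.2]
grip_width: 49.3
time: 13.18
eef_pos: [433.8, -275.9, 47.3]
tool_rot: [3.14, 0.001, 1.763]
contact_force: [-0.4, 0.2, -6.6]
grip_width: 49.8
time: 13.6
eef_pos: [434.0, -279.4, 46.2]
tool_rot: [-3.142, -0.0, 1.762]
contact_force: [0.5, -0.4, -7.3]
grip_width: 49.6
time: 13.85
eef_pos: [434.4, -281.3, 46.1]
tool_rot: [-3.141, -0.0, 1.762]
contact_force: [-0.3, 2.4, -7.2]
grip_width: 49.8
time: 14.1
eef_pos: [434.8, -283.3, 46.1]
tool_rot: [-3.142, -0.0, 1.762]
contact_force: [-0.2, 2.3, -6.2]
grip_width: 49.5
```

Contact is made: the shaft is sliding at 2.4 N. I continue to the firm stop.

```bash
for i in 1 2 3; do python3 -m jog '[[-0.001,0,0,0,0,0,0.3],[-0.002,0,0,0,0,0,0.3],[-0.002,0,0,0,0,0,0.3]]'|grep -E 'eef|cont'; done
```

```text
eef_pos: [435.3, -285.7, 46.4]
contact_force: [1.2, -2.0, -4.2]
eef_pos: [435.7, -287.5, 46.4]
contact_force: [0.1, -0.7, -3.3]
eef_pos: [436.0, -289.4, 46.3]
contact_force: [0.3, -0.7, -2.5]
```

The vertical force changed, so the hub may have ridden up on the wall. I'll lift and measure.

```bash
cat > gap.py <<'E'
from h import *
n='wrist';p,R=pose();c=cam(n);im,d=ctrl.grab_frame(n);cv2.imwrite('pics/gap.png',im)
for v in range(20,220,4):
    w=(world(n,[[319,v]],[d[v,319]],c=c)-p)@R; print(v,w[0,0].round(1),w[0,2].round(1),end=' | ')
print(p)
E
python3 -m jog '[[0,0,-0.01,0,0,0,0.3],[0,0,-0.02,0,0,0,0.3],[0,0,-0.03,0,0,0,0.3],[0,0,-0.03,0,0,0,0.3]]'; python3 gap.py
```

```text
time: 15.18
eef_pos: [436.8, -289.8, 79.2]
tool_rot: [3.139, 0.003, 1.762]
contact_force: [0.5, -0.8, -5.5]
grip_width: 49.5
20 128.4 78.5 | 24 126.4 78.8 | 28 124.2 78.5 | 32 107.5 -1.2 | 36 106.0 -1.9 | 40 104.5 -2.9 | 44 103.3 -1.6 | 48 102.0 -0.8 | 52 100.5 -1.4 | 56 99.1 -1.5 | 60 97.8 -1.1 | 64 96.3 -1.6 | 68 94.9 -1.0 | 72 93.5 -0.8 | 76 91.9 -1.7 | 80 90.4 -3.1 | 84 89.1 0.0 | 88 87.6 -1.1 | 92 86.2 5.0 | 96 84.6 4.3 | 100 83.1 4.8 | 104 81.5 4.2 | 108 79.9 4.7 | 112 78.3 4.1 | 116 76.6 4.3 | 120 75.0 4.5 | 124 73.4 4.1 | 128 71.7 4.0 | 132 70.0 4.8 | 136 68.4 3.5 | 140 66.6 4.7 | 144 64.9 4.6 | 148 63.1 5.4 | 152 61.5 4.2 | 156 59.8 3.9 | 160 57.8 5.3 | 164 56.4 3.2 | 168 54.7 3.1 | 172 52.6 4.4 | 176 50.8 4.5 | 180 49.2 3.6 | 184 43.1 21.4 | 188 43.4 12.3 | 192 43.1 5.7 | 196 42.9 -0.4 | 200 42.5 -5.4 | 204 41.7 -8.3 | 208 39.9 -8.3 | 212 38.4 -9.1 | 216 36.3 -8.0 | [ 436.84525792 -289.82009853   79.17844656]
```

View pics/gap.png

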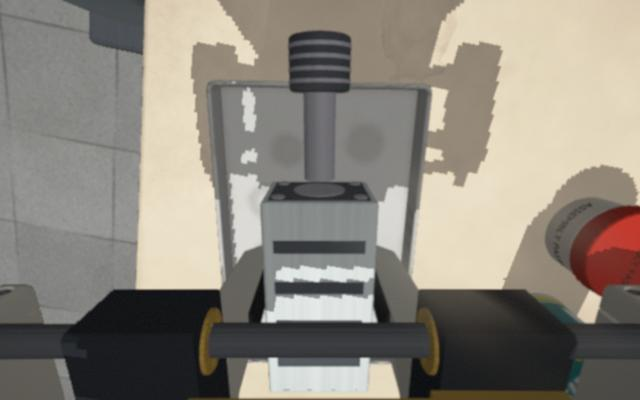

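Picture: the hub (rows 30–90) now stands well off the body. The hub-to-body gap is 44 mm against 34 mm nominal, so the shaft is drawn out about 10 mm. Next I place it.

```bash
python3 -m jog '[[-0.016,0,0,0,0,0,0.3],[-0.032,0,0,0,0,0,0.3],[-0.032,0,0.012,0,0,0,0.3],[-0.032,0,0.025,0,0,0,0.3],[-0.032,0,0.035,0,0,0,0.3]]';python3 -m jog '[[0,0,0,0,0,0,0.3],[0,0,0,0,0,0,0.3]]'
```

```text
time: 15.65
eef_pos: [441.3, -319.9, 39.0]
tool_rot: [-3.14, -0.001, 1.762]
contact_force: [-1.0, 0.8, -7.4]
grip_width: 50.0
time: 15.82
eef_pos: [441.5, -319.8, 40.0]
tool_rot: [-3.14, -0.002, 1.762]
contact_force: [0.7, 0.3, -6.2]
grip_width: 49.7
```

```bash
python3 -m jog '[[0,0,0.003,0,0,0,0.3],[0,0,0.006,0,0,0,0.3],[0,0,0.0065,0,0,0,0.3],[0,0,0.0065,0,0,0,0.3]]';python3 -m jog '[[0,0,0,0,0,0,0.66],[0,0,0,0,0,0,0.66],[0,0,0,0,0,0,0.66],[0,0,0,0,0,0,0.66]]';python3 -m jog '[[0,0,-0.015,0,0,0,0.66],[0,0,-0.04,0,0,0,0.66],[0,0,-0.07,0,0,0,0.66],[0,0,-0.10,0,0,0,0.66],[0,0,-0.10,0,0,0,0.66]]'; python3 gap.py
python3 - <<'E'
from h import *
n='wrist';p,R=pose();c=cam(n);im,d=ctrl.grab_frame(n)
P=cloud(n,d>0,d,c);Q=(P-p)@R
b=(abs(Q[:,1])<22)&(P[:,2]>37)&(P[:,2]<48)&(Q[:,0]>-60)&(Q[:,0]<41)
A=np.c_[P[b][:,:2],np.ones(b.sum())];print('plane',np.linalg.lstsq(A,P[b][:,2],rcond=None)[0],np.median(P[b][:,2]),b.sum())
E=(P[:,2]>16)&(P[:,2]<30)&(Q[:,0]>105)&(abs(Q[:,1])<60);print('end wall x',np.percentile(Q[E,0],[2,50,98]))
for s in (-1,1):
    S=(P[:,2]>16)&(P[:,2]<30)&(s*Q[:,1]>50)&(s*Q[:,1]<80)&(Q[:,0]>0)&(Q[:,0]<100);print(np.percentile(Q[S,1],[2,50,98]))
n='side';im,d=ctrl.grab_frame(n);cv2.imwrite('pics/s2.png',cv2.resize(im[120:310,220:450],None,fx=3,fy=3))
n='top';im2,d=ctrl.grab_frame(n);cv2.imwrite('pics/f.png',np.hstack([cv2.resize(im[120:310,230:430],(400,380)),cv2.resize(im2[110:330,190:530],(400,380)[:2])]))
E
```

```text
time: 16.15
eef_pos: [442.0, -320.5, 34.7]
tool_rot: [3.142, 0.0, 1.762]
contact_force: [0.6, 0.2, -6.8]
grip_width: 50.0
time: 16.48
eef_pos: [442.3, -320.8, 35.3]
tool_rot: [3.141, 0.001, 1.762]
contact_force: [0.4, 0.1, 1.4]
grip_width: 61.1
time: 16.9
eef_pos: [443.6, -321.9, 141.1]
tool_rot: [3.136, 0.006, 1.762]
contact_force: [1.6, -0.6, 1.5]
grip_width: 61.2
20 141.5 140.1 | 24 138.7 139.5 | 28 136.3 141.3 | 32 133.4 140.4 | 36 130.7 140.5 | 40 124.0 116.4 | 44 124.4 135.5 | 48 122.2 139.4 | 52 119.2 137.5 | 56 116.4 138.1 | 60 109.9 106.0 | 64 107.4 106.2 | 68 105.0 107.3 | 72 102.4 106.5 | 76 99.8 106.4 | 80 97.1 104.5 | 84 94.6 106.4 | 88 91.9 105.5 | 92 89.3 106.7 | 96 86.7 112.1 | 100 84.0 112.2 | 104 81.2 112.6 | 108 78.4 111.4 | 112 75.6 113.0 | 116 72.8 112.1 | 120 69.9 112.3 | 124 67.0 112.6 | 128 64.1 112.8 | 132 61.4 110.8 | 136 58.3 112.6 | 140 55.3 112.9 | 144 52.4 111.9 | 148 45.9 139.8 | 152 45.5 119.0 | 156 44.9 102.1 | 160 42.5 98.7 | 164 39.7 98.4 | 168 36.7 98.7 | 172 33.4 100.4 | 176 30.7 98.9 | 180 27.6 99.4 | 184 24.8 98.4 | 188 21.8 98.4 | 192 18.6 98.7 | 196 15.5 98.7 | 200 12.1 99.6 | 204 8.9 99.8 | 208 6.5 97.4 | 212 3.2 97.8 | 216 -0.6 99.7 | [ 443.64057059 -321.85482428  141.1495785 ]
plane [2.57845560e-04 3.94538906e-04 4.19654655e+01] 41.9480826342803 6871
end wall x [106.03434947 123.91225877 126.26930691]
[-66.0676823  -63.85087854 -62.29860923]
[57.44165792 58.93171309 61.26376247]
```

View pics/f.png

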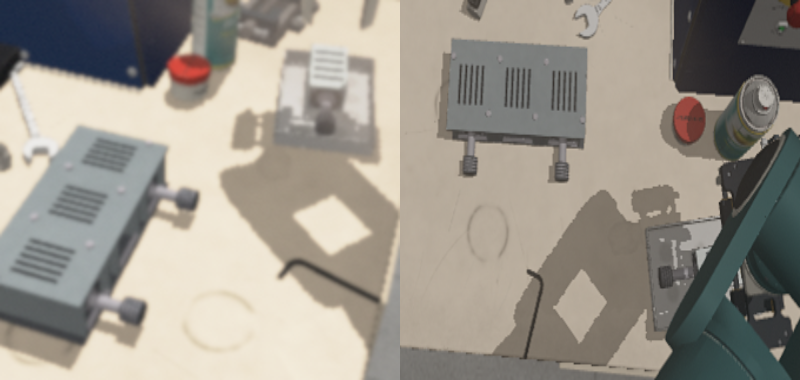

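View pics/gap.png

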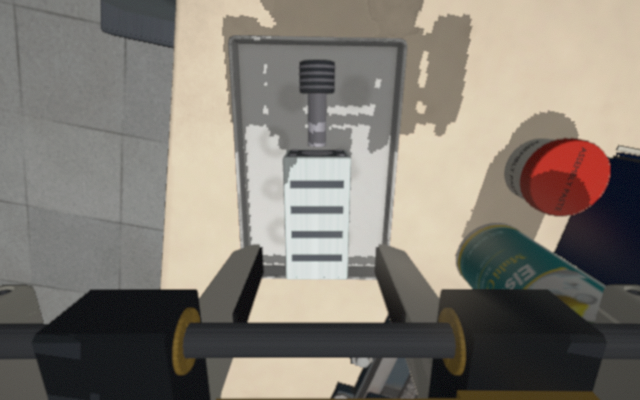

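Pictures: the cartridge lies flat inside the tray with its shaft out, and both sound cartridges are still in their bays. The gripper is clear, so I hand in.

```bash
python3 -c "
from bench import ctrl
print(ctrl.hand_in(), ctrl.get_obs()['time'])"
```

```text
the job is handed in; nothing more can be done
the job is handed in; nothing more can be done
```

The middle cartridge had the long float, and it now lies flat in the parts tray with its shaft drawn out. I handed the job in at about 17 s on the robot clock.

**Finding it:** the middle hub slid about 10 mm freely, then met a firm stop. I did not pull the other two shafts, because a sound shaft cannot travel that far.

**Moving it:** I raised the hub 16 mm and drew the cartridge over the sill. Then I gripped it by the body to carry it to the tray.

**One correction on the way:** over the tray, the shaft measured only about 4.7 mm out, too close to the 5 mm limit. I hooked the hub behind the tray's end wall and drew it out again. The vertical force changed during that move, but the cartridge was still level when I measured it afterwards.

**Last checks:**
- **Flat:** the body top is level at 42 mm, so its centre is at about 22 mm.
- **Shaft:** the gap between hub and body is 44 mm against 34 mm fully in, so the shaft is about 10 mm out.
- **Clearance:** both ends are about 14 mm clear of the tray walls.
- **Sound cartridges:** both look undisturbed in their bays in the pictures. I did not measure their tilt.
- **Gripper:** open and about 100 mm above the cartridge.

No final check failed.

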